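# Take the cap off a polisher spindle of unknown thread hand

## Robot

A 6-joint arm with a two-finger parallel gripper is mounted at the origin on a cart in front of the work surface, level with it; the furniture and walls round the work are solid. World frame = base frame: x ahead of the robot, y to its left, z up, the work surface at z = 0. Lengths are in m, angles in rad, forces in N, time in s.
With the tool pointing down it reaches from about 0.425 to 0.95 m from the base axis. Payload 3.5 kg.
Tool frame: the origin (TCP) lies between the finger pads; the fingertips stand 22 mm ahead of it and the grasp point (between the pads) lies 3 mm ahead of it (ctrl.nose_length is the z of the fingertips in the tool frame, in m); z points along the fingers, y is the line along which they close (so a half turn about z gives the same grasp; the last joint's range is limited). The gripper opens to 85 mm and grips with 20 to 120 N. Pads are 22 mm wide; open, the fingers measure 114 mm over their backs; the gripper's body (76 mm by 85 mm) begins 54 mm behind the grasp point. The pads swing forward as they close: fully open they stand 13 mm farther back than shut.
Start: joints at [-1.407, 0.286, 1.577, -0, 1.279, -0.15], TCP at [0.208, -0.642, 0.253] pointing down, gripper open.
Joint ranges: [-2.77, 2.77], [-0.9, 2.22], [0.21, 2.48], [-1.53, 4.67], [0.24, 2.81], [-2.84, 2.84]. Speed limits (rad/s): [2.79, 2.79, 3.14, 3.14, 3.14, 3.14].

## Interface

Orientations are given as a unit quaternion [x, y, z, w].
In Python, from plant import ctrl gives the robot as it stands. The module is installed in compiled form; this text tells all that it offers.
- The arm moves only by the tool send_rows, never from a script. Its argument "rows" is text: rows parted by semicolons, each of 7 numbers parted by spaces: the turn, a rotation vector about the tool's x, y, z in shares of 90 degrees (1.0 is 90 degrees), then the shift along the tool's x, y, z in parts of the range, where 1.0 means 1000 mm, then the opening, from -1 (shut) to 1 (fully open). A call has 1 to 8 rows; each row is the pose to reach, as a shift and turn from the pose commanded when the call began, along the tool's axes at that moment; what a row does not reach only later rows make up. A row lasts 1/8 s, in which the tool goes at most 62.5 mm and 10.7 degrees, less where a joint would pass 70% of its speed; a pose out of reach is approached as far as the arm can. A shift or turn number past 1, either way, is cut back to 1. A call with a gripper value outside its range is refused whole. The fingers move at their own pace and stop on an object; "grip_force" is the grip in N (left out, the last holds). Time passes only in rows, so rows that repeat a pose let the fingers close. It gives the time, the measured TCP pose, the force, the opening and the grip force at its end, in the units of the state.
- ctrl.get_state(): the state, without advancing time (a new reading comes with each control period).
- ctrl.read_camera(name): name is "scene" or "top" or "wrist"; returns a dict with "color" (480x640x3 uint8, red, green, blue), "fx", "fy", "cx", "cy" (pixels), "D" ([k1, k2, p1, p2, k3] as OpenCV has them; the pictures are not rectified), "extrinsics" (4x4, takes a point from world to camera coordinates). Camera axes: x right, y down, z forward; pixel columns grow to the right and rows downward; lengths in m; the calibration is good to about 2 mm. A picture is of the moment at which its call begins. There is no depth.
- ctrl.sign_off(): hands the job in; it is judged then, once.
Trained networks look in a picture, given as the dict that the camera call returned (one of the last four; its "shot" number tells which), for a name from the list of things; names that differ only in an ending like _2 or _b are one class to them, and where a whole thing is asked for, a point or a joint stands for the part that bears it (a point fixed in the world has none). Each returns a list of dicts, best first, with "p" (0 to 1); they miss things now and then, are a little off and sometimes report something else, mostly with a low value. They report only what shows in the picture. A call takes as long as a camera call. They do not tell look-alikes from the thing itself.
- ctrl.look_for(picture, target): "position" ([x, y, z] in m, in the coordinates of the camera as it stood for that picture, good to about 4 mm: the middle of the surface that is visible of it).
The state is a dict: "time": time; "qpos": joint angles; "dq": joint speeds; "joint_efforts": joint torques, N m; "eef_pos": TCP position; "tcp_rot": TCP orientation; "contact_force": force on the tool from outside, world axes, zero at the start; "wrist_torque": the same for the moment, N m; "opening": opening from 0.0 (shut) to 1.0 (fully open); "finger_force": force on a finger pad.
Only numpy, scipy, OpenCV 4.12 (cv2) and the standard library are available. Lean on these libraries where they do the work, as an engineer would, in place of code of your own. Each camera call takes 0.05 s, during which the arm holds its last target. There are 200 camera calls.

## Task

The disc on the switch end of the bench polisher (the end with the black rocker switch on top) is due for a change. Its cap has a quarter-turn thread, but the two spindles turn opposite ways and nobody marked which one is left-handed, so feel which way this cap loosens, unscrew it, lift it straight up off its spindle and finish still holding it in the gripper, level, about 10 cm above where it sat. Leave the other cap and the things lying round about alone.

Things in the scene. Friction and masses are not known exactly. Their poses are not given: they have to be found in the camera images.
- polisher: Low grey bench polisher, fixed, 134 (x) x 300 (y) x 52 mm high. Two flat grey discs, 112 mm across, lie side by side on top along its y axis, centres 65 mm either side of the middle, their tops 64 mm above the bench. A black rocker switch, under 10 mm tall, sits on top at the +y end. Origin: centre of its underside on the bench; z up.
- spindle_switch_end (a point): Point on the upright axis of the spindle at the switch end, on the disc's top face where the cap's rim rests (0, 65, 64 mm in the polisher's frame, axes as the polisher's). The thread hidden under the cap stands 19 mm above this point. The spindle does not turn.
- cap_switch_end: The cap to take off: aluminium, round, 50 mm across, skirt 26 mm tall, with a straight upright grip bar across its top: 40 mm long (cap x), 12 mm thick (cap y), from 26 to 51.5 mm above the rim. Loose, about 0.15 kg. Origin: centre of the rim that rests on the disc; z up. At the start the bar stands within 8 degrees of the polisher's x axis.
- bar_switch_end (a point): Point near one end of that cap's grip bar (18, 0, 50 mm in its frame). The cap turns freely between two hard stops: the wrong way it binds after 4 to 20 degrees and lifts only 2 mm; the right way it turns 47 to 63 degrees to its stop, lifts off within the last 15 degrees before it, and is clear of the thread once 20 mm up.
- cap_plain_end: The other cap, same shape, on the spindle without a switch, 130 mm from the first. Its thread is of the other hand; which of the two is left-handed differs from start to start. Leave it alone.
- bar_plain_end (a point): Point near one end of the grip bar of the other cap (18, 0, 50 mm in its frame).
- tape_measure: Bystander: tape measure, 39 x 91 x 66 mm, origin at the centre of its underside.
- sanding_block: Bystander: wooden sanding block, 66 x 115 x 30 mm, origin at the centre of its underside.
- battery_pack: Bystander: black battery pack, 130 x 62 x 42 mm, origin at the centre of its underside.
Not all that is in view belongs to the job. Leave any green or red look-alike of the cap_switch_end alone.

How it is judged:
On the way, in this order (a step that is already met when the one before it is completed fails the run):
1. the cap is turned to its release while still seated on its spindle (angle between the x axis of cap_switch_end and the x axis of polisher, either way round above 0.55 rad and z of cap_switch_end in the frame of spindle_switch_end below 0.005 m and horizontal distance between cap_switch_end and spindle_switch_end below 0.005 m), for 0.1 s.
2. the cap is lifted clear of its spindle (z of cap_switch_end in the frame of spindle_switch_end above 0.03 m and horizontal distance between cap_switch_end and spindle_switch_end below 0.04 m and contact force between the fingers and cap_switch_end above 1 N), for 0.1 s.
At the end, for the whole second after the job is handed in: The cap from the switch end is held by the fingers, at rest, its rim 60 to 160 mm above its seat and within 40 mm sideways of the spindle's axis, tilted less than 0.3 rad; the other cap is still seated and unturned (its bar end moved less than 8 mm) (z of cap_switch_end in the frame of spindle_switch_end between 0.06 and 0.16 m and horizontal distance between cap_switch_end and spindle_switch_end below 0.04 m and angle between cap_switch_end's own z axis and vertical below 0.3 rad and linear speed of cap_switch_end below 0.03 m/s and contact force between the fingers and cap_switch_end above 1 N and distance between cap_plain_end and polisher below 0.096 m and distance of bar_plain_end from where it was at the start of the episode below 0.008 m); the arm keeps its last pose, push and grip.
It fails at once if the other cap is turned or lifted (bar end moved over 8 mm) (distance of bar_plain_end from where it was at the start of the episode above 0.008 m).
It fails at once if a bystander is moved more than 20 mm (distance of any of tape_measure, sanding_block, battery_pack from where it was at the start of the episode above 0.02 m).
It also fails if it takes over 48 s, if anything falls off the work surface, if the arm or the gripper's body presses on something with over 40 N, if the wrist force passes 120 N, or if a joint passes its speed limit or range.

## Working session

There is one attempt and no reset: what is moved stays moved. The work goes in short steps, Python scripts to look and compute and a tool call to move; the robot and the scene stay as the last step left them, time stands still between calls to the robot, and variables do not carry over. Pictures are saved under pics/ and viewed, at most 10 in all, crops included, and the job is handed in when it is done.

Besides the shell and the picture viewer there is one more tool, called in YAML: its name, and indented under it one key for each argument. send_rows: Moves the arm, as the interface text tells. Its arguments: {"type":"object","properties":{"rows":{"type":"string"},"grip_force":{"type":"number"}},"required":["rows"]}

```bash
mkdir -p pics
cat > h.py <<'E'
import numpy as np, cv2
from plant import ctrl
def w(p,pos):
    E=np.array(p["extrinsics"]); return E[:3,:3].T@(np.array(pos)-E[:3,3])
def K(p): return np.array([[p["fx"],0,p["cx"]],[0,p["fy"],p["cy"]],[0,0,1.]])
def ray(p,u,v,z):
    n=cv2.undistortPoints(np.array([[[u,v]]],float),K(p),np.array(p["D"],float))[0,0]
    E=np.array(p["extrinsics"]);d=E[:3,:3].T@np.array([n[0],n[1],1]);c=-E[:3,:3].T@E[:3,3]
    return c+d*(z-c[2])/d[2]
def proj(p,P):
    E=np.array(p["extrinsics"]);r,_=cv2.Rodrigues(E[:3,:3])
    return cv2.projectPoints(np.array(P,float).reshape(-1,3),r,E[:3,3],K(p),np.array(p["D"],float))[0][:,0]
def save(p,n,c=None,s=1):
    im=p["color"][:,:,::-1]
    if c: im=im[c[1]:c[3],c[0]:c[2]]
    cv2.imwrite("pics/"+n,cv2.resize(im,None,fx=s,fy=s,interpolation=cv2.INTER_CUBIC))
E
python3 - <<'E'
from h import *
for n in ["scene","top"]:
    p=ctrl.read_camera(n); save(p,n+".png")
    for t in ["polisher","cap_switch_end","bar_switch_end","tape_measure","sanding_block","battery_pack"]:
        for r in ctrl.look_for(p,t)[:4]:
            P=w(p,r["position"]); print(n,t,round(r["p"],2),P.round(3),proj(p,P).round(0))
E
```

```text
scene cap_switch_end 0.98 [0.546 0.016 0.094] [[308. 265.]]
scene cap_switch_end 0.91 [0.47  0.174 0.025] [[305. 342.]]
scene cap_switch_end 0.65 [0.571 0.188 0.027] [[265. 329.]]
scene cap_switch_end 0.6 [0.663 0.191 0.027] [[231. 315.]]
scene bar_switch_end 0.74 [0.551 0.01  0.092] [[308. 263.]]
scene bar_switch_end 0.71 [0.472 0.18  0.028] [[303. 343.]]
scene bar_switch_end 0.71 [0.664 0.193 0.031] [[230. 315.]]
scene bar_switch_end 0.59 [0.57  0.184 0.027] [[266. 328.]]
scene tape_measure 0.63 [ 0.638 -0.385  0.05 ] [[343. 180.]]
scene sanding_block 0.6 [0.537 0.321 0.03 ] [[245. 380.]]
scene battery_pack 0.7 [ 0.462 -0.394  0.032] [[397. 200.]]
top polisher 0.76 [ 0.567 -0.054  0.051] [[312. 248.]]
top polisher 0.47 [ 0.466 -0.411  0.034] [[463. 292.]]
top polisher 0.33 [0.55  0.003 0.086] [[287. 252.]]
top cap_switch_end 0.97 [ 0.552 -0.001  0.087] [[288. 252.]]
top cap_switch_end 0.94 [0.665 0.173 0.029] [[219. 211.]]
top cap_switch_end 0.78 [0.573 0.174 0.027] [[217. 248.]]
top cap_switch_end 0.76 [0.471 0.167 0.021] [[219. 291.]]
top bar_switch_end 0.9 [ 0.455 -0.294  0.029] [[413. 297.]]
top bar_switch_end 0.85 [0.663 0.175 0.025] [[219. 213.]]
top bar_switch_end 0.76 [0.576 0.177 0.026] [[216. 247.]]
top bar_switch_end 0.73 [0.551 0.002 0.089] [[287. 252.]]
top tape_measure 0.74 [ 0.646 -0.399  0.062] [[456. 215.]]
top tape_measure 0.2 [ 0.591 -0.117  0.092] [[339. 234.]]
top sanding_block 0.85 [0.541 0.307 0.032] [[160. 261.]]
top battery_pack 0.8 [ 0.465 -0.413  0.033] [[463. 292.]]
```

View pics/top.png

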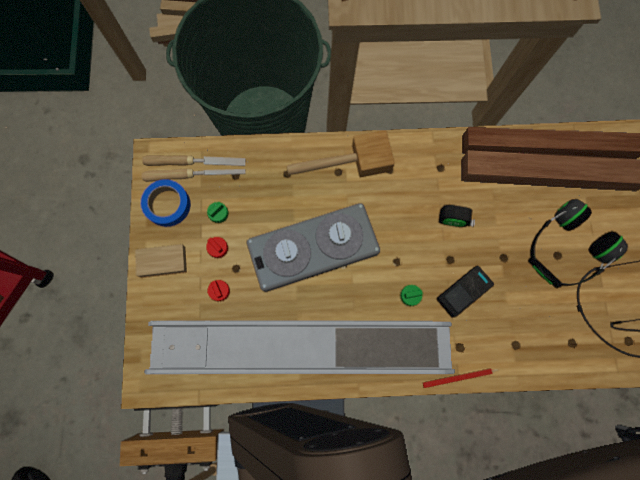

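View pics/scene.png

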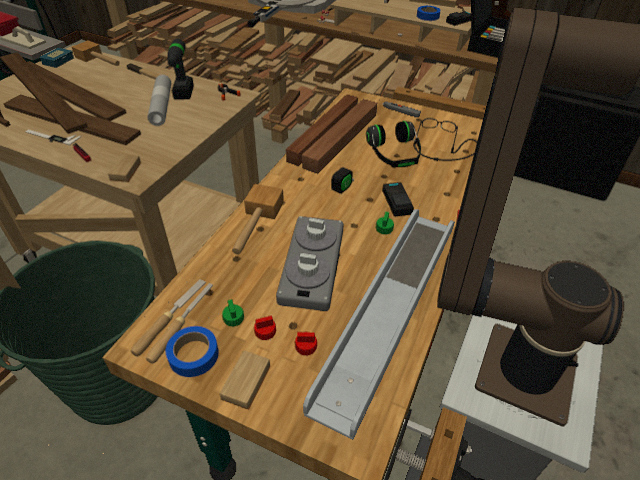

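The two pictures show two aluminium caps on the polisher, at top-picture pixels (287,250) and (340,233), plus green look-alikes at (218,212) and (412,295) and red ones at (217,247) and (218,290). The black rocker switch is at (259,262), so the cap at (287,250) fits. I'll confirm this in a crop.

Run:
```python
from h import *
p=ctrl.read_camera("top"); save(p,"topcrop.png",(235,195,395,300),5)
# corners: fit from grey discs/known layout
for n,u,v,z in [("cap",287,250,.11),("cap2",340,233,.11),("switch",259,263,.057)]:
    print(n,ray(p,u,v,z).round(3))
print(ctrl.get_state())
```

```text
cap [0.551 0.001 0.11 ]
cap2 [ 0.59  -0.119  0.11 ]
switch [0.531 0.069 0.057]
{'time': 0.75, 'qpos': array([-1.40696907e+00,  2.86253436e-01,  1.57669746e+00, -5.65816036e-09,
        1.27859530e+00, -1.50004552e-01]), 'dq': array([-0.00162876, -0.00112197, -0.0025571 ,  0.00030201,  0.00139751,
        0.00100137]), 'joint_efforts': array([-3.93948849e-04, -4.05872369e+01, -2.92896169e+01, -1.35020359e-04,
        5.28371220e-04,  2.64519542e-06]), 'eef_pos': array([ 0.20839943, -0.64201092,  0.25335732]), 'tcp_rot': array([9.87713940e-01, 1.56272752e-01, 1.57835655e-07, 2.32287861e-05]), 'contact_force': array([-0.45238976,  0.87742053, -0.34478483]), 'wrist_torque': array([0.04827197, 0.02130515, 0.01224006]), 'finger_force': 0.0, 'opening': 1.002057548624198}
```

View pics/topcrop.png

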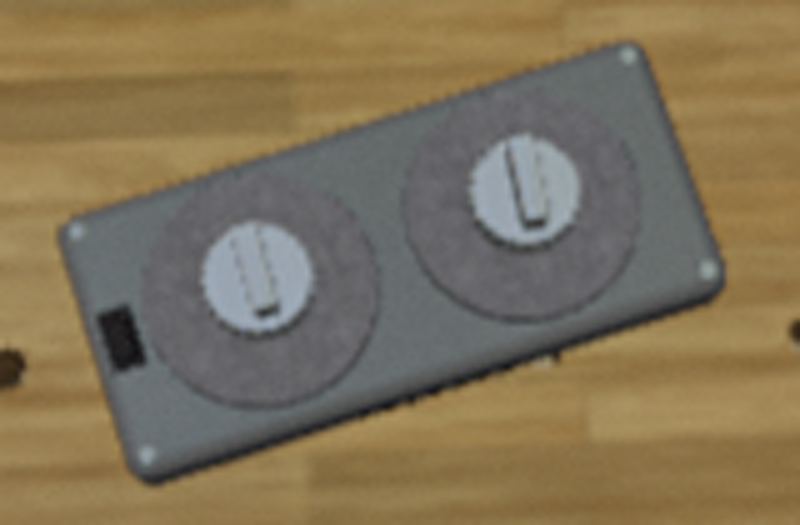

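The crop shows the black switch at crop (122,338), at the left end. The nearer aluminium cap at crop (258,277) is therefore the target, and the one at (525,190) stays untouched.

Run:
```python
from h import *
p=ctrl.read_camera("top"); f=lambda x,y,z: ray(p,235+(x+.5)/5-.5,195+(y+.5)/5-.5,z)
d1,d2=f(261,292,.064),f(522,204,.064); print("discs",d1,d2,np.linalg.norm(d1-d2))
s=[f(*a,.052) for a in [(76,231),(628,55),(708,270),(147,455)]]; c=np.mean(s,0); print("centre",c)
y=(s[0]+s[3]-s[1]-s[2]);y/=np.linalg.norm(y); print("yaw",np.degrees(np.arctan2(y[1],y[0]))-90,"spindle",c+.065*y)
b1,b2=f(246,231,.1155),f(268,313,.1155); print("bar",(b1+b2)/2,np.linalg.norm(b1-b2),np.degrees(np.arctan2(*(b1-b2)[1::-1])))
print(f(258,277,.09), ctrl.nose_length)
S=c+.065*y; S[2]=.25
from scipy.spatial.transform import Rotation as R
st=ctrl.get_state(); print(R.from_quat(st["tcp_rot"]).inv().apply(S-st["eef_pos"])*1000)
```

```text
discs [0.55324377 0.00376977 0.064     ] [ 0.59566066 -0.11897838  0.064     ] 0.12987032643595403
centre [ 0.57572427 -0.05759007  0.052     ]
yaw 18.377226001404566 spindle [0.5552316  0.00409503 0.052     ]
bar [0.55181071 0.00291344 0.1155    ] 0.03884132268679002 15.33042979901343
[0.55488487 0.00382585 0.09      ] 0.022
[ 529.34140675 -507.49492838    3.3224462 ]
```

The rows are not in the units I measure in: shifts go in shares of 1000 mm and turns go in shares of 90 degrees. I convert before sending: 360 mm / 1000 = 0.36, -346 mm / 1000 = -0.346.

send_rows:
  rows: "0 0 0 0.05 -0.048 0 1;0 0 0 0.105 -0.101 0 1;0 0 0 0.16 -0.154 0 1;0 0 0 0.215 -0.207 0 1;0 0 0 0.265 -0.255 0 1;0 0 0 0.31 -0.298 0 1;0 0 0 0.345 -0.332 0 1;0 0 0 0.36 -0.346 0 1"
  grip_force: 60

```text
time: 1.8
eef_pos: [0.4447, -0.2, 0.2538]
tcp_rot: [0.988, 0.156, 0.001, 0.0]
contact_force: [1.4, -1.4, 0.5]
opening: 0.999
finger_force: 0.0
```

In the tool's units: 168 mm / 1000 = 0.168, -162 mm / 1000 = -0.162, 2.6 degrees / 90 = 0.0289.

send_rows:
  rows: "0 0 0 0.04 -0.039 0 1;0 0 0 0.08 -0.078 0 1;0 0 0 0.115 -0.11 0 1;0 0 0.0222 0.14 -0.136 0 1;0 0 0.0289 0.158 -0.152 0 1;0 0 0.0289 0.168 -0.162 0 1;0 0 0.0289 0.168 -0.162 0 1;0 0 0.0289 0.168 -0.162 0 1"

```text
time: 2.8
eef_pos: [0.5535, 0.0035, 0.2533]
tcp_rot: [0.991, 0.133, -0.0, 0.0]
contact_force: [-0.2, -0.8, 0.2]
opening: 1.002
finger_force: 0.0
```

Run:
```python
from h import *
p=ctrl.read_camera("wrist"); save(p,"w1.png"); st=ctrl.get_state(); print(st["eef_pos"],st["tcp_rot"],st["qpos"],st["time"])
for t in ["cap_switch_end","bar_switch_end"]:
    for r in ctrl.look_for(p,t)[:4]: P=w(p,r["position"]); print(t,round(r["p"],2),P.round(4),proj(p,P).round(0))
print(proj(p,[[.554,.0035,.1155],[.554,.0035,.064]]))
```

```text
[0.5535228  0.00334678 0.25332284] [ 9.91074914e-01  1.33306016e-01 -8.43808247e-05  1.17350940e-04] [-1.77147385e-01  1.90550261e-02  1.87724674e+00 -2.90308535e-04
  1.24537978e+00  1.12633371e+00] 2.85
cap_switch_end 0.97 [ 0.4644 -0.278   0.0233] [[556. 350.]]
cap_switch_end 0.84 [0.5584 0.0083 0.0887] [[318. 212.]]
cap_switch_end 0.84 [0.6633 0.1771 0.0221] [[154.  19.]]
cap_switch_end 0.67 [0.5805 0.1717 0.0264] [[143. 122.]]
bar_switch_end 0.97 [0.6608 0.1744 0.0249] [[155.  23.]]
bar_switch_end 0.94 [0.4794 0.1657 0.0244] [[136. 231.]]
bar_switch_end 0.74 [0.5815 0.1745 0.0232] [[142. 120.]]
bar_switch_end 0.72 [0.5575 0.0055 0.0932] [[322. 216.]]
[[322.9235043  229.1143411 ]
 [322.99605147 211.09653222]]
```

View pics/w1.png

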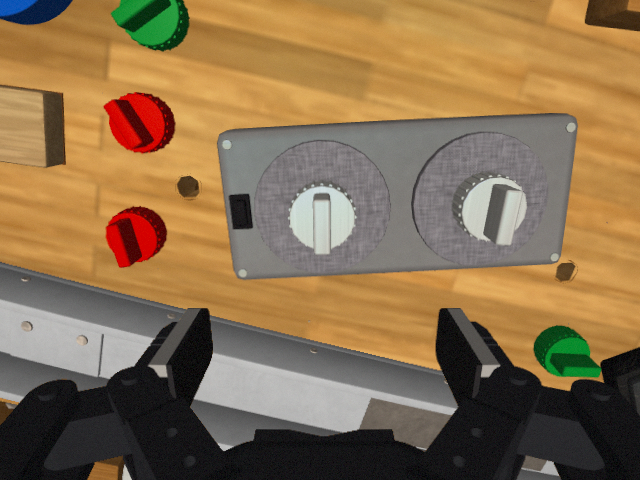

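The wrist view shows the target cap at (321,218), nearest the switch at (240,211). Its bar lines up with the tool's x axis and sits about 3 mm further along +x. Next I descend so the fingertips stop just above the skirt.

In the tool's units: 137 mm / 1000 = 0.137, 134 mm / 1000 = 0.134.

send_rows:
  rows: "0 0 0 0.003 -0.001 0.04 1;0 0 0 0.003 -0.001 0.08 1;0 0 0 0.003 -0.001 0.11 1;0 0 0 0.003 -0.001 0.125 1;0 0 0 0.003 -0.001 0.134 1;0 0 0 0.003 -0.001 0.137 1;0 0 0 0.003 -0.001 0.137 1"

```text
time: 3.82
eef_pos: [0.5571, 0.0058, 0.1173]
tcp_rot: [0.991, 0.134, 0.001, 0.0]
contact_force: [0.1, -0.1, 0.8]
opening: 1.005
finger_force: 0.0
```

send_rows:
  rows: "0 0 0 0 0 0 -0.4;0 0 0 0 0 0 -1;0 0 0 0 0 0 -1;0 0 0 0 0 0 -1;0 0 0 0 0 0 -1;0 0 0 0 0 0 -1;0 0 0 0 0 0 -1;0 0 0 0 0 0 -1"

```text
time: 4.82
eef_pos: [0.5566, 0.0059, 0.1166]
tcp_rot: [0.991, 0.134, 0.0, 0.0]
contact_force: [0.0, -0.9, 1.5]
opening: 0.13
finger_force: 60.9
```

Run:
```python
from h import *
p=ctrl.read_camera("wrist"); save(p,"w2.png",(150,100,550,400),1.5); st=ctrl.get_state(); print({k:st[k] for k in ["eef_pos","contact_force","wrist_torque","opening","finger_force","time"]})
```

```text
{'eef_pos': array([0.55663756, 0.00587712, 0.11657842]), 'contact_force': array([ 0.20616547, -0.43938603,  3.17701258]), 'wrist_torque': array([ 0.03595877, -0.05235262, -0.05432514]), 'opening': 0.1270090262954772, 'finger_force': 60.933648347854614, 'time': 4.875}
```

View pics/w2.png

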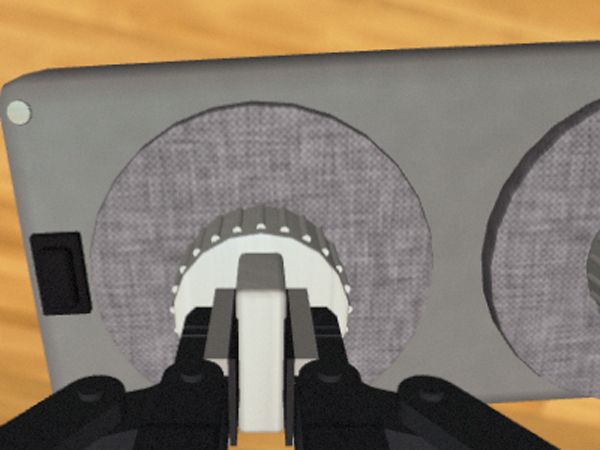

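The bar is held between the pads, around crop (262,340), with 61 N. Now I feel for the loosening direction in small turns.

In the tool's units: 8 degrees / 90 = 0.0889.

send_rows:
  rows: "0 0 0.0222 0 0 0 -1;0 0 0.0444 0 0 0 -1;0 0 0.0667 0 0 0 -1;0 0 0.0889 0 0 0 -1;0 0 0.0889 0 0 0 -1"

```text
time: 5.5
eef_pos: [0.5566, 0.0056, 0.1165]
tcp_rot: [0.998, 0.064, 0.0, 0.0]
contact_force: [0.5, -1.4, 4.4]
opening: 0.122
finger_force: 61.2
```

```bash
cat >> h.py <<'E'
def rep():
    from scipy.spatial.transform import Rotation as R
    st=ctrl.get_state(); x=R.from_quat(st["tcp_rot"]).apply([1,0,0])
    print("yaw",np.degrees(np.arctan2(x[1],x[0])).round(2),{k:np.round(st[k],4) for k in ["eef_pos","contact_force","wrist_torque","opening","finger_force","time"]},st["qpos"][5])
E
python3 -c "from h import *;rep()"
```

```text
yaw 7.35 {'eef_pos': array([0.5566, 0.0056, 0.1165]), 'contact_force': array([ 0.5074, -1.3724,  4.3941]), 'wrist_torque': array([-0.232 ,  0.0623, -0.0196]), 'opening': np.float64(0.1223), 'finger_force': np.float64(61.2115), 'time': np.float64(5.5)} 1.2708299336240498
```

In the tool's units: 6 degrees / 90 = 0.0667.

send_rows:
  rows: "0 0 0.0222 0 0 0 -1;0 0 0.0444 0 0 0 -1;0 0 0.0667 0 0 0 -1;0 0 0.0667 0 0 0 -1"

```text
time: 6.0
eef_pos: [0.5566, 0.0055, 0.1166]
tcp_rot: [1.0, 0.013, 0.0, 0.001]
contact_force: [-0.7, -3.9, 4.5]
opening: 0.123
finger_force: 65.9
```

```bash
python3 -c "from h import *;rep()"
```

```text
yaw 1.48 {'eef_pos': array([0.5566, 0.0055, 0.1166]), 'contact_force': array([-0.6519, -3.8612,  4.4723]), 'wrist_torque': array([-0.5848,  0.0766,  1.0686]), 'opening': np.float64(0.1229), 'finger_force': np.float64(65.8914), 'time': np.float64(6.0)} 1.3741534670045392
```

In the tool's units: 6 degrees / 90 = 0.0667.

send_rows:
  rows: "0 0 0.0222 0 0 0 -1;0 0 0.0444 0 0 0 -1;0 0 0.0667 0 0 0 -1;0 0 0.0667 0 0 0 -1"

```text
time: 6.5
eef_pos: [0.5566, 0.0055, 0.1167]
tcp_rot: [0.999, -0.037, 0.0, 0.001]
contact_force: [0.5, -2.9, 6.2]
opening: 0.124
finger_force: 87.1
```

```bash
python3 -c "from h import *;rep()"
```

```text
yaw -4.23 {'eef_pos': array([0.5566, 0.0055, 0.1167]), 'contact_force': array([ 0.4555, -2.934 ,  6.1589]), 'wrist_torque': array([-0.5473,  0.0222,  1.9008]), 'opening': np.float64(0.1243), 'finger_force': np.float64(87.0681), 'time': np.float64(6.5)} 1.4752213411612707
```

Clear binding shows at about 13° (torque up to 1.9 Nm), so that is the wrong way. I turn back and go the other way.

In the tool's units: -44 degrees / 90 = -0.4889.

send_rows:
  rows: "0 0 -0.0444 0 0 0 -1;0 0 -0.1111 0 0 0 -1;0 0 -0.1889 0 0 0 -1;0 0 -0.2667 0 0 0 -1;0 0 -0.3444 0 0 0 -1;0 0 -0.4222 0 0 0 -1;0 0 -0.4889 0 0 0 -1;0 0 -0.4889 0 0 0 -1"

```text
time: 7.5
eef_pos: [0.5565, 0.0067, 0.1166]
tcp_rot: [0.942, 0.335, 0.001, -0.001]
contact_force: [0.1, 0.0, 6.3]
opening: 0.128
finger_force: 61.5
```

```bash
python3 -c "from h import *;rep()"
```

```text
yaw 39.16 {'eef_pos': array([0.5565, 0.0067, 0.1166]), 'contact_force': array([0.0605, 0.0416, 6.3166]), 'wrist_torque': array([-0.0062,  0.113 ,  0.0195]), 'opening': np.float64(0.1282), 'finger_force': np.float64(61.4851), 'time': np.float64(7.5)} 0.7141395907596936
```

In the tool's units: -15 degrees / 90 = -0.1667.

send_rows:
  rows: "0 0 -0.0333 0 0 0 -1;0 0 -0.0667 0 0 0 -1;0 0 -0.1 0 0 0 -1;0 0 -0.1333 0 0 0 -1;0 0 -0.1667 0 0 0 -1;0 0 -0.1667 0 0 0 -1"

```text
time: 8.25
eef_pos: [0.5565, 0.0068, 0.1166]
tcp_rot: [0.89, 0.455, 0.001, -0.001]
contact_force: [-0.3, 0.2, 5.4]
opening: 0.123
finger_force: 61.5
```

```bash
python3 -c "from h import *;rep()"
```

```text
yaw 54.14 {'eef_pos': array([0.5565, 0.0068, 0.1166]), 'contact_force': array([-0.3142,  0.189 ,  5.4269]), 'wrist_torque': array([-0.1051,  0.0358,  0.0474]), 'opening': np.float64(0.1233), 'finger_force': np.float64(61.5024), 'time': np.float64(8.25)} 0.45271101415263487
```

In the tool's units: -11 degrees / 90 = -0.1222.

send_rows:
  rows: "0 0 -0.0333 0 0 0 -1;0 0 -0.0667 0 0 0 -1;0 0 -0.1 0 0 0 -1;0 0 -0.1222 0 0 0 -1;0 0 -0.1222 0 0 0 -1"

```text
time: 8.88
eef_pos: [0.5565, 0.0068, 0.1166]
tcp_rot: [0.843, 0.538, 0.001, -0.001]
contact_force: [-0.8, -0.5, 6.2]
opening: 0.121
finger_force: 61.5
```

```bash
python3 -c "from h import *;rep()"
```

```text
yaw 65.13 {'eef_pos': array([0.5565, 0.0068, 0.1166]), 'contact_force': array([-0.7706, -0.5059,  6.2093]), 'wrist_torque': array([-0.0479,  0.1364,  0.1112]), 'opening': np.float64(0.1209), 'finger_force': np.float64(61.5187), 'time': np.float64(8.875)} 0.26081578557572305
```

In the tool's units: -6 degrees / 90 = -0.0667.

send_rows:
  rows: "0 0 -0.0222 0 0 0 -1;0 0 -0.0444 0 0 0 -1;0 0 -0.0667 0 0 0 -1;0 0 -0.0667 0 0 0 -1"

```text
time: 9.38
eef_pos: [0.5559, 0.0069, 0.1166]
tcp_rot: [0.814, 0.582, 0.0, -0.002]
contact_force: [-1.9, 0.6, 8.5]
opening: 0.129
finger_force: 61.7
```

```bash
python3 -c "from h import *;rep()"
```

```text
yaw 71.12 {'eef_pos': array([0.5559, 0.0069, 0.1166]), 'contact_force': array([-1.9075,  0.5852,  8.4915]), 'wrist_torque': array([-0.0675,  0.3404, -0.0513]), 'opening': np.float64(0.1289), 'finger_force': np.float64(61.7327), 'time': np.float64(9.375)} 0.15645900964932535
```

In the tool's units: -4 degrees / 90 = -0.0444.

send_rows:
  rows: "0 0 -0.0222 0 0 0 -1;0 0 -0.0444 0 0 0 -1;0 0 -0.0444 0 0 0 -1"

```text
time: 9.75
eef_pos: [0.5555, 0.0069, 0.1166]
tcp_rot: [0.793, 0.609, 0.0, -0.002]
contact_force: [-4.6, 0.5, 9.1]
opening: 0.123
finger_force: 62.0
```

```bash
python3 -c "from h import *;rep()"
```

```text
yaw 74.97 {'eef_pos': array([0.5555, 0.0069, 0.1166]), 'contact_force': array([-4.5949,  0.5017,  9.0872]), 'wrist_torque': array([-0.0763,  0.6074, -0.429 ]), 'opening': np.float64(0.1228), 'finger_force': np.float64(62.0371), 'time': np.float64(9.75)} 0.08847666139087551
```

In the tool's units: -4 degrees / 90 = -0.0444.

send_rows:
  rows: "0 0 -0.0222 0 0 0 -1;0 0 -0.0444 0 0 0 -1;0 0 -0.0444 0 0 0 -1"

```text
time: 10.12
eef_pos: [0.5554, 0.007, 0.1166]
tcp_rot: [0.773, 0.634, 0.0, -0.003]
contact_force: [-3.9, 0.4, 8.8]
opening: 0.132
finger_force: 65.9
```

Run:
```python
from h import *
rep(); p=ctrl.read_camera("wrist"); save(p,"w3.png",(150,100,550,400),1.5)
```

```text
yaw 78.73 {'eef_pos': array([0.5554, 0.007 , 0.1166]), 'contact_force': array([-3.8564,  0.3871,  8.7935]), 'wrist_torque': array([-0.1075,  0.7232, -1.2017]), 'opening': np.float64(0.1322), 'finger_force': np.float64(65.9227), 'time': np.float64(10.125)} 0.021740352288286444
```

View pics/w3.png

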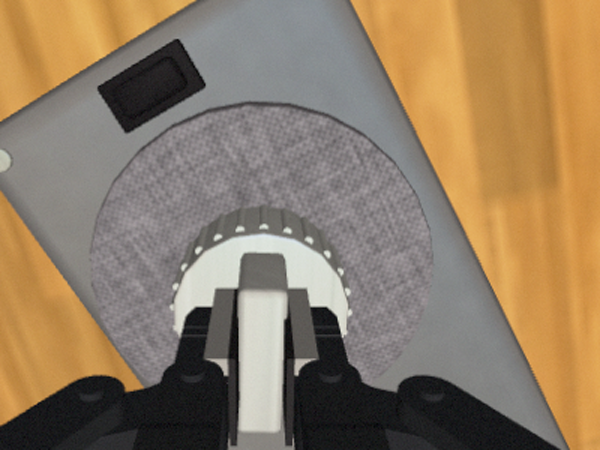

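The cap turned with the fingers, with the bar at crop (262,340), and the stop is felt at about yaw 75°. I back off 4° to unload it, then lift straight up slowly.

In the tool's units: -6 mm / 1000 = -0.006, -4 mm / 1000 = -0.004, 4 degrees / 90 = 0.0444.

send_rows:
  rows: "0 0 0.0222 0 0 0 -1;0 0 0.0444 0 0 0 -1;0 0 0.0444 0 0 -0.002 -1;0 0 0.0444 0 0 -0.004 -1;0 0 0.0444 0 0 -0.006 -1;0 0 0.0444 0 0 -0.006 -1"
  grip_force: 80

```text
time: 10.92
eef_pos: [0.5552, 0.0069, 0.119]
tcp_rot: [0.792, 0.61, -0.0, -0.002]
contact_force: [5.4, 1.3, -12.6]
opening: 0.124
finger_force: 78.8
```

```bash
python3 -c "from h import *;rep()"
```

```text
yaw 75.21 {'eef_pos': array([0.5552, 0.0069, 0.119 ]), 'contact_force': array([  5.4354,   1.2526, -12.5736]), 'wrist_torque': array([ 0.2399, -0.8988, -0.5196]), 'opening': np.float64(0.124), 'finger_force': np.float64(78.7628), 'time': np.float64(10.925)} 0.0849863263658328
```

In the tool's units: 4 mm / 1000 = 0.004, 2 mm / 1000 = 0.002, 5 degrees / 90 = 0.0556.

send_rows:
  rows: "0 0 0 0 0 0.004 -1;0 0 0.0278 0 0 0.004 -1;0 0 0.0556 0 0 0.004 -1;0 0 0.0556 0 0 0.002 -1;0 0 0.0556 0 0 0 -1;0 0 0.0556 0 0 -0.001 -1;0 0 0.0556 0 0 -0.001 -1"

```text
time: 11.8
eef_pos: [0.556, 0.006, 0.1233]
tcp_rot: [0.817, 0.576, -0.0, -0.0]
contact_force: [-0.7, 0.1, -1.0]
opening: 0.122
finger_force: 80.2
```

```bash
python3 -c "from h import *;rep()"
```

```text
yaw 70.4 {'eef_pos': array([0.556 , 0.006 , 0.1233]), 'contact_force': array([-0.7024,  0.0766, -1.0483]), 'wrist_torque': array([ 0.1544,  0.3638, -0.0303]), 'opening': np.float64(0.1215), 'finger_force': np.float64(80.1751), 'time': np.float64(11.8)} 0.1704753171666201
```

It now rises freely (7 mm up at about 1 N). I continue straight up.

send_rows:
  rows: "0 0 0 0 0 -0.003 -1;0 0 0 0 0 -0.006 -1;0 0 0 0 0 -0.009 -1;0 0 0 0 0 -0.012 -1;0 0 0 0 0 -0.015 -1;0 0 0 0 0 -0.018 -1"

```text
time: 12.55
eef_pos: [0.5569, 0.0057, 0.142]
tcp_rot: [0.817, 0.576, 0.0, 0.001]
contact_force: [0.0, 0.1, -2.3]
opening: 0.117
finger_force: 80.2
```

In the tool's units: -76 mm / 1000 = -0.076, -74 mm / 1000 = -0.074.

send_rows:
  rows: "0 0 0 0 0 -0.006 -1;0 0 0 0 0 -0.014 -1;0 0 0 0 0 -0.026 -1;0 0 0 0 0 -0.04 -1;0 0 0 0 0 -0.054 -1;0 0 0 0 0 -0.066 -1;0 0 0 0 0 -0.074 -1;0 0 0 0 0 -0.076 -1"

```text
time: 13.55
eef_pos: [0.5567, 0.0059, 0.2181]
tcp_rot: [0.817, 0.576, 0.0, 0.0]
contact_force: [0.1, 0.1, -2.4]
opening: 0.118
finger_force: 80.2
```

send_rows:
  rows: "0 0 0 0 0 0 -1;0 0 0 0 0 0 -1;0 0 0 0 0 0 -1;0 0 0 0 0 0 -1"

```text
time: 14.05
eef_pos: [0.5563, 0.0059, 0.217]
tcp_rot: [0.817, 0.576, -0.0, -0.0]
contact_force: [0.3, 0.0, -1.0]
opening: 0.118
finger_force: 80.2
```

Run:
```python
from h import *
rep(); p=ctrl.read_camera("wrist"); q=ctrl.read_camera("scene"); 
a=p["color"][100:400,150:550]; b=cv2.resize(q["color"][180:330,220:420],(400,300))
cv2.imwrite("pics/end.png",np.hstack([a,b])[:,:,::-1])
for r in ctrl.look_for(q,"cap_switch_end")[:4]: print(round(r["p"],2),w(q,r["position"]).round(3))
```

```text
yaw 70.38 {'eef_pos': array([0.5563, 0.0059, 0.217 ]), 'contact_force': array([ 0.2626,  0.05  , -1.049 ]), 'wrist_torque': array([ 0.0311, -0.0183, -0.0364]), 'opening': np.float64(0.1179), 'finger_force': np.float64(80.1804), 'time': np.float64(14.05)} 0.17071593741886024
0.95 [0.572 0.185 0.027]
0.85 [0.548 0.022 0.191]
0.76 [0.472 0.173 0.026]
0.67 [0.661 0.19  0.028]
```

View pics/end.png

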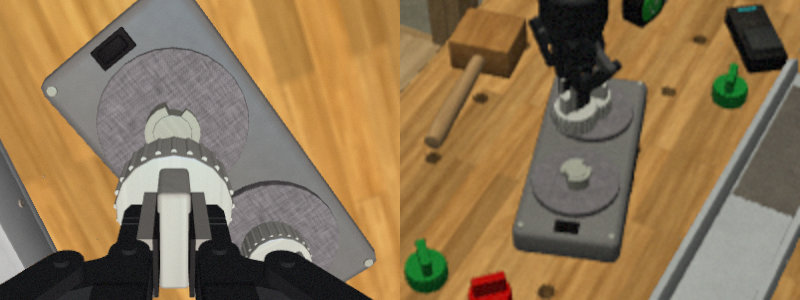

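The picture shows the bare spindle, at (172,125) in the left half and (577,172) in the right half. The cap is held level about 10 cm above it, and the other cap is still on its disc. I hand it in.

```bash
python3 -c "from plant import ctrl; print(ctrl.sign_off())"
```

```text
the job is handed in; nothing more can be done
None
```

The switch-end cap bound after about 13° clockwise (seen from above), so I unscrewed it counter-clockwise and lifted it off; it was held level about 10 cm above its seat when I handed the job in at about 14 s, with no verdict returned.

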